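# Repack the check weights in their caddy

### The job

Put the four knobbed brass check weights back in the wooden caddy, each standing upright in the round nest made for its size: the smallest weight in the smallest nest, and so on up to the largest. Keep the weights upright all the way, and leave the brass bush and the aluminium sensor capsule standing where they are.

Things in the scene. Friction and masses are not known exactly. Their poses are not given: they have to be found in the camera images.
- weight_20: brass check weight with a knob on top, the smallest: 20 mm diameter, 26 mm tall, 60 g; grip the round body (lower 16 mm). Loose. Origin: centre of its underside, z up.
- weight_26: brass check weight with a knob, second size: 26 mm diameter, 34 mm tall, 120 g; round body is the lower 20 mm. Loose. Origin: centre of its underside, z up.
- weight_33: brass check weight with a knob, third size: 33 mm diameter, 43 mm tall, about 220 g; round body is the lower 27 mm. Loose. Origin: centre of its underside, z up.
- weight_40: brass check weight with a knob, the largest: 40 mm diameter, 52 mm tall, about 400 g; round body is the lower 32 mm. Loose. Origin: centre of its underside, z up.
- nest_20: nest for the 20 mm weight (smallest): fixed light wooden block 70x70x11 mm, round recess 36 mm across (8 mm play all round), 5 mm deep, grey felt floor. One of four, 72 mm apart, two by two in a fixed wooden caddy 154 mm square, rim 12 mm high; block tops 17 mm above the bench. Origin: centre of block's underside, 6 mm up; recess floor 6 mm above origin; x, y along its sides.
- nest_26: nest for the 26 mm weight (second): fixed light wooden block 70x70x11 mm, round recess 42 mm across (8 mm play all round), 5 mm deep, grey felt floor. One of four, 72 mm apart, two by two in a fixed wooden caddy 154 mm square, rim 12 mm high; block tops 17 mm above the bench. Origin: centre of block's underside, 6 mm up; recess floor 6 mm above origin; x, y along its sides.
- nest_33: nest for the 33 mm weight (third): fixed light wooden block 70x70x11 mm, round recess 49 mm across (8 mm play all round), 5 mm deep, grey felt floor. One of four, 72 mm apart, two by two in a fixed wooden caddy 154 mm square, rim 12 mm high; block tops 17 mm above the bench. Origin: centre of block's underside, 6 mm up; recess floor 6 mm above origin; x, y along its sides.
- nest_40: nest for the 40 mm weight (largest): fixed light wooden block 70x70x11 mm, round recess 56 mm across (8 mm play all round), 5 mm deep, grey felt floor. One of four, 72 mm apart, two by two in a fixed wooden caddy 154 mm square, rim 12 mm high; block tops 17 mm above the bench. Origin: centre of block's underside, 6 mm up; recess floor 6 mm above origin; x, y along its sides.
- bush: look-alike, leave alone: plain brass bush, a straight tube on end, open bore, no knob, 30 mm diameter, 36 mm tall, bore 15 mm. Loose. Origin: centre of its underside. Weights and look-alikes stand in one row along the bench's front, 70 mm or more apart. A 16 mm high probe lies in that row at x 0.44 to 0.46, y 0.25 to 0.35.
- capsule: look-alike, leave alone: turned aluminium sensor capsule, silvery, upright, 26 mm diameter, 56 mm tall with a thin plug on top. Loose. Origin: centre of its underside. Fixed things behind the row: a black slab 66 mm high (x over 0.51, y over 0.145; tools on it to 0.15 m) and a red furnace 0.35 m high (x over 0.515, y below -0.1); the caddy is between them.

How it is judged (in metres and radians):
At the end, for the whole second after the job is handed in: Each check weight stands upright (within 6 degrees) on the floor of the nest of its own size, its axis within 10 mm of the nest's centre and its foot within 3 mm of the nest's floor, released and at rest; the bush and the capsule stand upright within 15 mm of where they started (horizontal distance between weight_20 and nest_20 below 0.01 m and z of weight_20 in the frame of nest_20 between 0.003 and 0.009 m and angle between each of weight_20, weight_26, weight_33, weight_40, bush, capsule's own z axis and vertical below 0.105 rad and linear speed of each of weight_20, weight_26, weight_33, weight_40 below 0.02 m/s and angular speed of each of weight_20, weight_26, weight_33, weight_40 below 0.2 rad/s and horizontal distance between weight_26 and nest_26 below 0.01 m and z of weight_26 in the frame of nest_26 between 0.003 and 0.009 m and horizontal distance between weight_33 and nest_33 below 0.01 m and z of weight_33 in the frame of nest_33 between 0.003 and 0.009 m and horizontal distance between weight_40 and nest_40 below 0.01 m and z of weight_40 in the frame of nest_40 between 0.003 and 0.009 m and distance of each of bush, capsule from where it was at the start of the episode below 0.015 m); the robot touches nothing.
It fails at once if a check weight is tipped by more than 40 degrees (angle between any of weight_20, weight_26, weight_33, weight_40's own z axis and vertical above 0.7 rad).
It fails at once if the bush or the capsule is moved more than 15 mm or tipped by more than 40 degrees (distance of any of bush, capsule from where it was at the start of the episode above 0.015 m or angle between any of bush, capsule's own z axis and vertical above 0.7 rad).
It also fails if it takes over 128 s, if anything falls off the work surface, if the arm or the gripper's body presses on something with over 40 N, if the wrist force passes 120 N, or if a joint passes its speed limit or range.

### The arm

A 6-joint arm with a two-finger parallel gripper is mounted at the origin on a cart in front of the work surface, level with it; the furniture and walls round the work are solid. World frame = base frame: x ahead of the robot, y to its left, z up, the work surface at z = 0. Lengths are in mm, angles in rad, forces in N, time in s.
With the tool pointing down it reaches from about 275 to 1000 mm from the base axis. Payload 8.4 kg.
Tool frame: the origin (TCP) lies on the centre line of the jaws, within the pads' length; the fingertips stand 25 mm ahead of it and the grasp point (between the pads) lies 6 mm ahead of it; z points along the fingers, y is the line along which they close (so a half turn about z gives the same grasp; the last joint's range is limited). The gripper opens to 85 mm and grips with 20 to 120 N. Pads are 22 mm wide; open, the fingers measure 114 mm over their backs; the gripper's body (76 mm by 85 mm) begins 54 mm behind the grasp point. The pads swing forward as they close: fully open they stand 13 mm farther back than shut.
Start: joints at [-1.229, 0.353, 1.633, -0, 1.155, -0.002], TCP at [210.666, -588.428, 256.281] pointing down, gripper open.
Joint ranges: [-2.63, 2.63], [-0.92, 2.1], [0.06, 2.66], [-1.3, 4.44], [0, 2.69], [-3.02, 3.02]. Speed limits (rad/s): [2.22, 2.22, 2.79, 3.14, 3.14, 3.14].

### API

Orientations are given as [roll, pitch, yaw] about the fixed x, y, z axes, in that order (R = Rz(yaw) Ry(pitch) Rx(roll)).
In Python, from rig import r gives the robot as it stands.
- The arm moves only by the shell command python3 -m jog 'ROWS' [FORCE]. ROWS is JSON, a list of rows, each a list of 3 entries, a list of its own where there are three numbers: the turn, a rotation vector about the tool's x, y, z in rad, then the shift along the tool's x, y, z in m, then the opening, from -1 (shut) to 1 (fully open). In form: [[[rx, ry, rz], [x, y, z], gripper], ...]. A call has 1 to 12 rows; each row shifts and turns the commanded pose from where the row before left it, along the tool's axes as they then stand; what a row does not reach is not made up. A row lasts 1/10 s, in which the tool goes at most 50 mm and 8.59 degrees, less where a joint would pass 70% of its speed; a pose out of reach is approached as far as the arm can. A call with a gripper value outside its range is refused whole. The fingers move at their own pace and stop on an object; FORCE is the grip in N (left out, the last holds). Time passes only in rows, so rows that do not move let the fingers close. It gives the time, the measured TCP pose, the force, the opening and the grip force at its end, in the units of the state.
- r.sense(): the state, without advancing time (a new reading comes with each control period).
- r.grab_frame(name): name is "side" or "top" or "wrist"; returns the picture (400x640x3 uint8, red, green, blue); there is no depth.
- r.camera_params(name): a dict with "fx", "fy", "cx", "cy" (pixels), "rvec" (rotation vector, rad) and "tvec" (3), from world to camera coordinates, as OpenCV has them; the wrist camera has in their place "hand_eye" (4x4, takes a point from camera to tool coordinates, whose origin is the TCP and whose axes are the flange's). Camera axes: x right, y down, z forward; pixel columns grow to the right and rows downward; lengths in mm; the calibration is good to about 2 mm. A picture is of the moment at which its call begins: read the wrist's pose just before it. camera_params takes no time and is no camera call.
- r.sign_off(): hands the job in; it is judged then, once.
The state is a dict: "clock": time; "qpos": joint angles; "qvel": joint speeds; "joint_efforts": joint torques, N m; "eef_pos": TCP position; "tcp_rot": TCP orientation; "contact_force": force on the tool from outside, world axes, zero at the start; "wrist_torque": the same for the moment, N m; "opening": opening from 0.0 (shut) to 1.0 (fully open); "grasp_force": force on a finger pad.
Only numpy, scipy, OpenCV 4.12 (cv2) and the standard library are available. Lean on these libraries where they do the work, as an engineer would, in place of code of your own. Each camera call takes 0.05 s, during which the arm holds its last target. There are 200 camera calls.

## Working session

There is one attempt and no reset: what is moved stays moved. The work goes in short steps, Python scripts to look and compute and a shell command to move; the robot and the scene stay as the last step left them, time stands still between calls to the robot, and variables do not carry over. Pictures are saved under pics/ and viewed, at most 17 in all, crops included, and the job is handed in when it is done.

```bash
mkdir -p pics; ls
python3 - <<'E'
from rig import r
import cv2
for n in("top","side"):
    cv2.imwrite(f"pics/{n}0.png",r.grab_frame(n)[...,::-1]); print(n,r.camera_params(n))
print(r.camera_params("wrist")); print(r.sense())
E
```

```text
pics
top {'fx': 476.91728316768575, 'fy': 476.91728316768575, 'cx': 310.1481288474644, 'cy': 199.71879013448108, 'rvec': array([ 2.16582612, -2.10672547,  0.20989019]), 'tvec': array([ -31.68228318,  503.70386656, 1268.33963826])}
side {'fx': 394.5932363900705, 'fy': 394.5932363900705, 'cx': 320.9842069188825, 'cy': 194.140601625801, 'rvec': array([2.06987109, 0.00893766, 0.02639689]), 'tvec': array([-501.90248939,   41.27697977, 1299.77729443])}
{'fx': 287.1353803094523, 'fy': 287.1353803094523, 'cx': 319.5916724149776, 'cy': 200.6117684839944, 'hand_eye': array([[ 6.60421894e-04, -9.54890548e-01, -2.96957243e-01,
         7.58834832e+01],
       [ 9.99999757e-01,  6.97241906e-04, -1.80765822e-05,
        -1.09444203e-01],
       [ 2.24312192e-04, -2.96957159e-01,  9.54890777e-01,
        -1.18596322e+02],
       [ 0.00000000e+00,  0.00000000e+00,  0.00000000e+00,
         1.00000000e+00]])}
{'clock': 0.1, 'qpos': array([-1.22938413e+00,  3.53576817e-01,  1.63404174e+00, -6.86087043e-06,
        1.15517808e+00, -2.39079021e-03]), 'qvel': array([-0.00043595, -0.00026086, -0.00357466, -0.00022337,  0.00048496,
       -0.00101951]), 'joint_efforts': array([ 3.10396739e-03, -6.06351399e+01, -3.42820430e+01,  1.99341207e-04,
        4.06816063e-03,  2.63629332e-06]), 'eef_pos': array([ 210.54538303, -588.06639621,  255.64573381]), 'tcp_rot': array([-3.14038866e+00,  3.39496884e-06,  3.43805763e-01]), 'contact_force': array([0.59369594, 0.18185003, 0.3305475 ]), 'wrist_torque': array([ 0.00291945, -0.05949421, -0.01465004]), 'grasp_force': 0.0, 'opening': 1.0045072631267333}
```

View pics/top0.png

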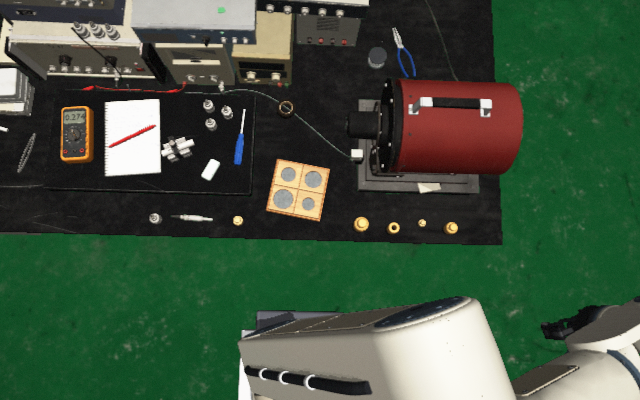

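View pics/side0.png

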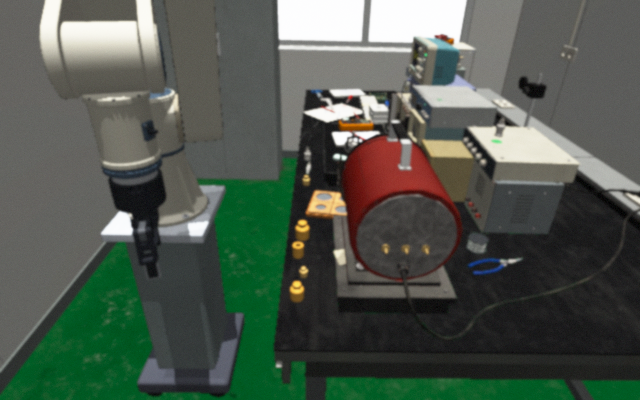

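The top view shows the row: capsule (155,218), probe (190,218), a weight at (238,220), weights or bush at (361,224), (394,228, dark bore), (422,223) and (452,228). The caddy is around (298,190). The side view agrees: the tube is at (298,250), with knobbed weights either side of it.

```bash
cat > h.py <<'E'
import numpy as np, cv2
from scipy.spatial.transform import Rotation as R
from rig import r
def cam(n,s=None):
    p=r.camera_params(n)
    K=(p["fx"],p["fy"],p["cx"],p["cy"])
    if n=="wrist":
        s=s or r.sense(); H=p["hand_eye"]; Rt=R.from_euler("xyz",s["tcp_rot"]).as_matrix()
        return K, Rt@H[:3,:3], Rt@H[:3,3]+s["eef_pos"]
    Rc=R.from_rotvec(p["rvec"]).as_matrix()
    return K, Rc.T, -Rc.T@p["tvec"]
def onplane(c,uv,z):
    K,Rw,o=c; d=Rw@np.array([(uv[0]-K[2])/K[0],(uv[1]-K[3])/K[1],1]); return o+d*(z-o[2])/d[2]
def blobs(img,lo,hi,amin=15):
    m=cv2.inRange(cv2.cvtColor(img,cv2.COLOR_RGB2HSV),np.array(lo),np.array(hi))
    out=[]
    for c in cv2.findContours(m,cv2.RETR_EXTERNAL,cv2.CHAIN_APPROX_NONE)[0]:
        if cv2.contourArea(c)>=amin: out.append(c)
    return out
E
python3 - <<'E'
from h import *
im=cv2.imread("pics/top0.png")[...,::-1].copy()
c=cam("top"); print("campos",c[2].round())
for k in blobs(im,(12,90,110),(35,255,255)):
    x,y,w,h=cv2.boundingRect(k)
    if 200<y+h/2<240 or w>40:
        (u,v),rad=cv2.minEnclosingCircle(k)
        print((x,y,w,h),round(u),round(v),"r mm",round(rad*1268/477,1),onplane(c,(u,v),18).round(1))
        if w>40: 
            q=cv2.boxPoints(cv2.minAreaRect(k)); print([onplane(c,p,15).round() for p in q])
hsv=cv2.cvtColor(im,cv2.COLOR_RGB2HSV); print([hsv[v,u] for u,v in((288,174),(313,179),(283,199),(308,204),(277,182))])
E
```

```text
campos [ 272.    3. 1338.]
(446, 222, 12, 12) 451 227 r mm 15.7 [ 442.5 -415.7   18. ]
(388, 222, 12, 11) 394 227 r mm 15.4 [ 438.2 -253.4   18. ]
(418, 219, 8, 8) 422 222 r mm 9.9 [ 453.7 -332.3   18. ]
(354, 217, 15, 15) 361 224 r mm 19.6 [ 445.7 -161.3   18. ]
(233, 216, 10, 10) 238 220 r mm 13.2 [445.8 182.4  18. ]
(266, 159, 64, 63) 298 190 r mm 99.9 [536.2  17.4  18. ]
[array([476., 107.,  15.]), array([629.,  83.,  15.]), array([602., -72.,  15.]), array([450., -46.,  15.])]
[array([ 60,   2, 153], dtype=uint8), array([ 69,  11, 160], dtype=uint8), array([ 60,   3, 152], dtype=uint8), array([ 68,   7, 155], dtype=uint8), array([ 21,  93, 248], dtype=uint8)]
```

The sizes identify the parts: w40 (446,-161), bush (438,-253), w20 (454,-332), w33 (442,-416), w26 (446,182). Next I'll measure the nests from the top view and compute the moves.

```bash
cat >> h.py <<'E'
def nests(img,c,roi,amin):
    x0,y0,x1,y1=roi; m=np.zeros(img.shape[:2],np.uint8)
    m[y0:y1,x0:x1]=cv2.inRange(cv2.cvtColor(img,cv2.COLOR_RGB2HSV),(0,0,90),(180,45,215))[y0:y1,x0:x1]
    res=[]
    for k in cv2.findContours(m,cv2.RETR_EXTERNAL,cv2.CHAIN_APPROX_NONE)[0]:
        if cv2.contourArea(k)<amin: continue
        P=np.array([onplane(c,p[0],17)[:2] for p in k]).astype(np.float32)
        (x,y),(a,b),t=cv2.fitEllipse(P); res.append((round(x,1),round(y,1),round(a,1),round(b,1)))
    return res
E
python3 - <<'E'
from h import *
im=cv2.imread("pics/top0.png")[...,::-1].copy()
N=nests(im,cam("top"),(262,155,334,226),60)
for n in N: print(n)
print(np.mean([n[:2] for n in N],0))
E
```

```text
(498.0, -11.7, 30.7, 31.9)
(510.4, 58.9, 50.0, 51.1)
(568.6, -23.9, 43.6, 44.2)
(581.5, 46.7, 36.2, 36.7)
[539.625  17.5  ]
```

```bash
python3 -m jog '[[[0,0,-0.14],[0.0,0.04,0],1],[[0,0,-0.14],[0,0.04,0],1],[[0,0,-0.14],[0,0.04,0],1],[[0,0,-0.14],[0,0.04,0],1],[[0,0,-0.14],[0.0,0.04,0],1],[[0,0,-0.14],[0,0.04,0],1],[[0,0,-0.14],[0,0,0],1],[[0,0,-0.14],[0,0,0],1],[[0,0,-0.107],[0,0,0],1],[[0,0,0],[0,0,0],1]]'
```

```text
clock: 1.1
eef_pos: [359.8, -767.5, 255.3]
tcp_rot: [-3.141, -0.001, 1.572]
contact_force: [0.9, 0.2, 0.5]
opening: 0.999
grasp_force: 0.0
```

```bash
python3 -m jog '[[[0,0,0],[0.044,0.008,0],1],[[0,0,0],[0.044,0.008,0],1],[[0,0,0],[0.044,0.008,0],1],[[0,0,0],[0.044,0.008,0],1],[[0,0,0],[0.044,0.008,0],1],[[0,0,0],[0.044,0.008,0],1],[[0,0,0],[0.044,0.008,0],1],[[0,0,0],[0.044,0.008,0],1],[[0,0,0],[0.044,0.008,0],1],[[0,0,0],[0.044,0.008,0],1],[[0,0,0],[0,0,0],1],[[0,0,0],[0,0,0],1]]'
python3 - <<'E'
from h import *
s=r.sense(); im=r.grab_frame("wrist"); cv2.imwrite("pics/w1.png",im[...,::-1]); c=cam("wrist",s); print(s["eef_pos"])
for k in blobs(im,(12,90,80),(35,255,255),100):
    (u,v),rad=cv2.minEnclosingCircle(k); print(round(u),round(v),round(rad,1),onplane(c,(u,v),15).round(1))
E
```

```text
clock: 2.3
eef_pos: [440.0, -327.0, 256.6]
tcp_rot: [3.141, 0.001, 1.57]
contact_force: [0.2, 0.5, 0.3]
opening: 1.003
grasp_force: 0.0
[ 440.0276716  -327.04766386  256.59637756]
320 236 16.3 [ 441.4 -414.    15. ]
316 110 15.1 [ 436.2 -249.6   15. ]
309 52 30.2 [ 428.2 -186.6   15. ]
324 23 25.1 [ 445.  -158.3   15. ]
```

View pics/w1.png

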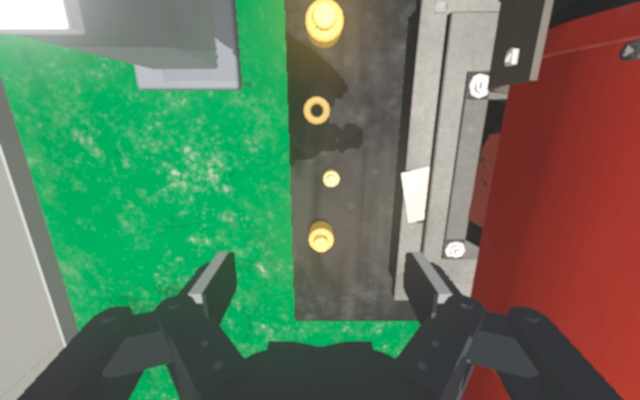

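The wrist view shows w40 (324,23), bush (316,110), w20 (331,179) and w33 (320,237). One more view with w20 and w33 near the nadir will cut parallax.

```bash
python3 -m jog '[[[0,0,0],[-0.04,0.002,0.02],1],[[0,0,0],[-0.04,0.002,0.02],1],[[0,0,0],[-0.04,0.002,0.02],1],[[0,0,0],[0,0,0],1],[[0,0,0],[0,0,0],1]]'
python3 - <<'E'
from h import *
s=r.sense(); im=r.grab_frame("wrist"); c=cam("wrist",s); print(s["eef_pos"],c[2])
for k in blobs(im,(12,70,80),(35,255,255),100):
    (u,v),rad=cv2.minEnclosingCircle(k); print(round(u),round(v),round(rad,1),onplane(c,(u,v),15).round(1),"diam",round(2*rad/287*abs(c[2][2]-15),1))
E
```

```text
clock: 2.85
eef_pos: [444.6, -449.3, 195.0]
tcp_rot: [-3.14, -0.001, 1.567]
contact_force: [-0.1, -0.7, -0.1]
opening: 0.999
grasp_force: 0.0
[ 444.5942996  -449.31329127  194.97841507] [ 445.01076596 -373.47871176  313.68134952]
317 152 18.8 [ 441.8 -413.6   15. ] diam 39.2
330 68 13.2 [ 454.7 -333.5   15. ] diam 27.4
```

```bash
python3 -m jog '[[[0,0,0],[0.04,0.004,0],0.2],[[0,0,0],[0.04,0.003,0],0.2],[[0,0,0],[0.036,0.003,0],0.2],[[0,0,0],[0,0,0.03],0.2],[[0,0,0],[0,0,0.04],0.2],[[0,0,0],[0,0,0.03],0.2],[[0,0,0],[0,0,0.02],0.2],[[0,0,0],[0,0,0],0.2],[[0,0,0],[0,0,0],0.2]]' 25
python3 - <<'E'
from h import *
s=r.sense(); im=r.grab_frame("wrist"); c=cam("wrist",s); print(s["eef_pos"],s["tcp_rot"])
cv2.imwrite("pics/w2.png",im[...,::-1])
for k in blobs(im,(12,70,80),(35,255,255),100):
    (u,v),rad=cv2.minEnclosingCircle(k); print(round(u),round(v),round(rad,1),onplane(c,(u,v),18).round(1))
E
```

```text
clock: 3.8
eef_pos: [456.1, -331.6, 77.3]
tcp_rot: [3.141, 0.0, 1.571]
contact_force: [-0.3, 0.0, 0.9]
opening: 0.597
grasp_force: 0.0
[ 456.13587243 -331.62222585   77.28456725] [3.14103595e+00 3.57831075e-04 1.57086205e+00]
304 331 34.9 [ 444.8 -413.7   18. ]
317 228 18.2 [ 454.5 -330.    18. ]
283 96 38.5 [ 434.7 -246.9   18. ]
```

View pics/w2.png

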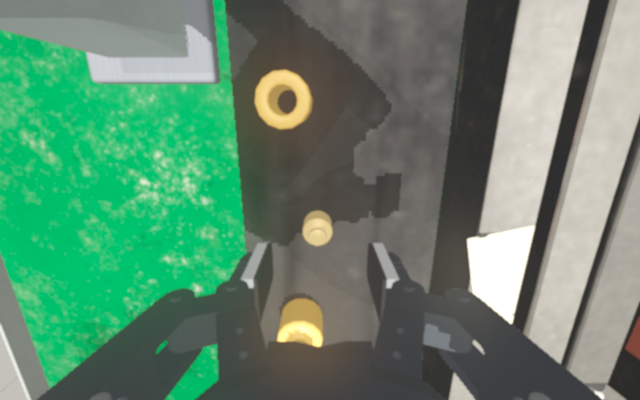

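w20 is at (317,228), between the pads (257 and 382), with w33 below and the bush above it. I'll descend and grip.

```bash
python3 -m jog '[[[0,0,0],[-0.001,-0.001,0.02],0.2],[[0,0,0],[0,0,0.016],0.2],[[0,0,0],[0,0,0.01],0.2],[[0,0,0],[0,0,0],0.2],[[0,0,0],[0,0,0],-1],[[0,0,0],[0,0,0],-1],[[0,0,0],[0,0,0],-1],[[0,0,0],[0,0,0],-1],[[0,0,0],[0,0,0],-1],[[0,0,0],[0,0,0],-1],[[0,0,0],[0,0,0],-1]]' 30
python3 - <<'E'
from h import *
s=r.sense(); im=r.grab_frame("wrist"); print(s["eef_pos"])
cv2.imwrite("pics/w3.png",im[...,::-1])
E
```

```text
clock: 4.95
eef_pos: [455.4, -333.2, 31.4]
tcp_rot: [3.14, 0.001, 1.571]
contact_force: [-0.3, 0.2, 7.3]
opening: 0.224
grasp_force: 29.2
[ 455.39359526 -333.15535609   31.37090062]
```

View pics/w3.png

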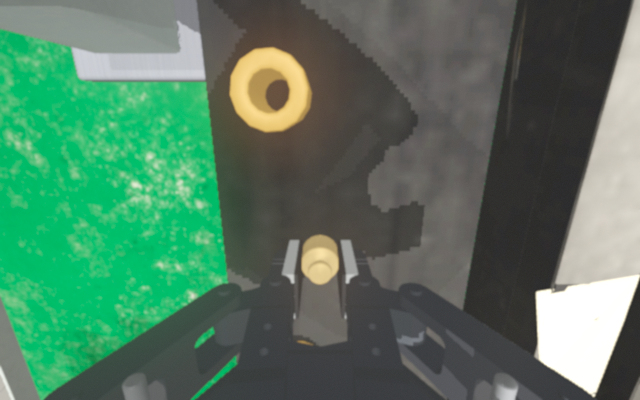

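```bash
python3 - <<'E'
from h import *
s=r.sense(); c=cam("wrist",s)
for uv,z in (((320,272),26),((320,253),16),((320,236),16),((320,283),26)): print(uv,z,onplane(c,uv,z).round(1), s["eef_pos"].round(1))
E
python3 -m jog '[[[0,0,0],[0,0,-0.01],-1],[[0,0,0],[0,0,-0.03],-1],[[0,0,0],[0,0,-0.04],-1],[[0,0,0],[0,0,-0.04],-1],[[0,0,0],[0,0,0],-1]]'
python3 - <<'E'
from h import *
s=r.sense(); im=r.grab_frame("wrist"); print(s["eef_pos"])
cv2.imwrite("pics/w4.png",cv2.resize(im[200:340,220:420,::-1],None,fx=4,fy=4))
E
```

```text
(320, 272) 26 [ 455.6 -332.3   26. ] [ 455.4 -333.1   31.4]
(320, 253) 16 [ 455.6 -327.2   16. ] [ 455.4 -333.1   31.4]
(320, 236) 16 [ 455.6 -317.6   16. ] [ 455.4 -333.1   31.4]
(320, 283) 26 [ 455.6 -338.5   26. ] [ 455.4 -333.1   31.4]
clock: 5.5
eef_pos: [457.4, -334.7, 156.3]
tcp_rot: [3.134, 0.005, 1.571]
contact_force: [1.1, -0.1, -1.2]
opening: 0.22
grasp_force: 29.4
[ 457.43392273 -334.66503556  156.25184732]
```

View pics/w4.png

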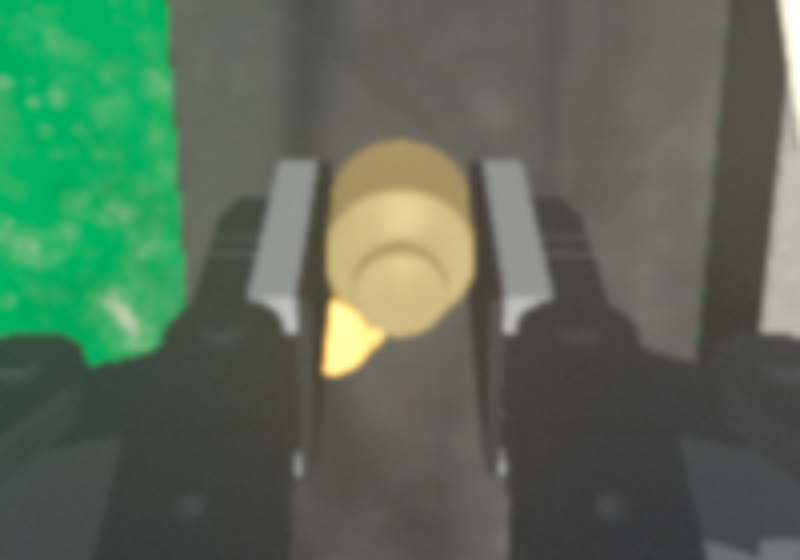

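w20 is held upright and centred (knob offset about 1 mm). I'll carry it to nest_20 and measure the nests there with the wrist camera.

```bash
python3 -m jog '[[[0,0,0],[0.03,0,0],-1],[[0,0,0],[0.04,0,0],-1],[[0,0,0],[0.04,0,0],-1],[[0,0,0],[0.04,0,0],-1],[[0,0,0],[0.04,0,0],-1],[[0,0,0],[0.04,0,0],-1],[[0,0,0],[0.04,0.01,0],-1],[[0,0,0],[0.03,0.015,0],-1],[[0,0,0],[0.02,0.015,0],-1],[[0,0,0],[0,0.002,0],-1],[[0,0,0],[0,0,0],-1],[[0,0,0],[0,0,0],-1]]'
cat > n.py <<'E'
from h import *
import sys
s=r.sense(); im=r.grab_frame("wrist"); print(s["eef_pos"].round(1))
cv2.imwrite("pics/"+sys.argv[1],im[...,::-1])
for n in nests(im,cam("wrist",s),(150,0,560,330),300): print(n)
E
python3 n.py n1.png
```

```text
clock: 6.75
eef_pos: [495.7, -13.4, 149.7]
tcp_rot: [-3.14, 0.0, 1.57]
contact_force: [-0.6, -0.1, 0.2]
opening: 0.217
grasp_force: 29.4
[495.7 -13.4 149.7]
(524.8, -82.1, 11.5, 52.5)
(466.2, -81.0, 11.8, 55.9)
(707.2, -82.0, 77.4, 173.3)
(569.2, -23.2, 45.3, 46.5)
(499.0, -11.4, 32.6, 33.3)
(581.4, 47.2, 39.2, 39.7)
(375.4, 36.0, 73.8, 89.5)
(510.9, 59.5, 53.2, 53.4)
```

View pics/n1.png

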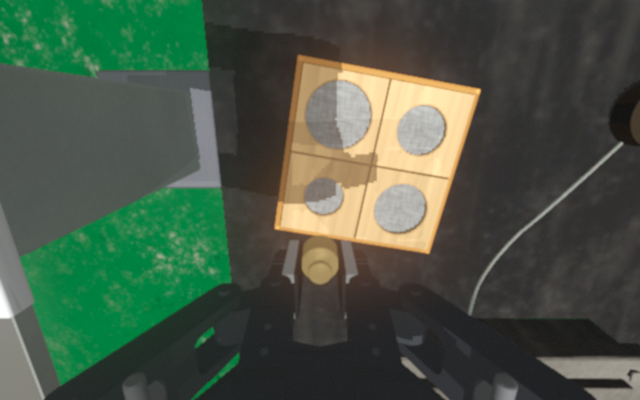

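The nests are at (325,195), (400,208), (421,130) and (339,114) in the image. Both cameras agree within 1 mm, giving nest_20 (499,-11.5), nest_33 (569,-23.5), nest_26 (581.5,47) and nest_40 (510.7,59.3). Lowering w20.

```bash
python3 -m jog '[[[0,0,0],[0.001,0.003,0.03],-1],[[0,0,0],[0,0,0.03],-1],[[0,0,0],[0,0,0.02],-1],[[0,0,0],[0,0,0.01],-1],[[0,0,0],[0,0,0.008],-1],[[0,0,0],[0,0,0.004],-1],[[0,0,0],[0,0,0],-1],[[0,0,0],[0,0,0],-1],[[0,0,0],[0,0,0],-1]]'
```

```text
clock: 7.7
eef_pos: [500.3, -11.7, 49.0]
tcp_rot: [3.14, 0.0, 1.571]
contact_force: [-0.4, -0.3, -0.1]
opening: 0.22
grasp_force: 29.5
```

```bash
python3 -m jog '[[[0,0,0],[-0.001,-0.001,0.002],-1],[[0,0,0],[0,0,0.001],-1],[[0,0,0],[0,0,0.001],-1],[[0,0,0],[0,0,0],-1],[[0,0,0],[0,0,0],-1]]'; python3 -m jog '[[[0,0,0],[0,0,0.001],-1],[[0,0,0],[0,0,0],-1],[[0,0,0],[0,0,0],-1]]'
```

```text
clock: 8.2
eef_pos: [498.8, -12.7, 44.2]
tcp_rot: [-3.142, 0.0, 1.571]
contact_force: [-0.5, 0.1, -0.4]
opening: 0.218
grasp_force: 29.5
clock: 8.5
eef_pos: [498.9, -12.7, 43.4]
tcp_rot: [3.141, -0.0, 1.571]
contact_force: [-0.2, 0.4, 2.7]
opening: 0.219
grasp_force: 29.8
```

```bash
python3 -m jog '[[[0,0,0],[0,0,0],-0.4],[[0,0,0],[0,0,0],-0.2],[[0,0,0],[0,0,0],-0.1],[[0,0,0],[0,0,0],-0.1],[[0,0,0],[0,0,-0.01],-0.1],[[0,0,0],[0,0,-0.02],-0.1],[[0,0,0],[0,0,-0.04],-0.1],[[0,0,0],[0,0,-0.04],-0.1],[[0,0,0],[0,0,-0.03],0.2],[[0,0,0],[0,0,0],0.2],[[0,0,0],[0,0,0],0.2]]'; python3 n.py n2.png
```

```text
clock: 9.6
eef_pos: [499.1, -12.7, 184.3]
tcp_rot: [3.14, 0.0, 1.571]
contact_force: [0.4, 0.1, -0.1]
opening: 0.599
grasp_force: 0.0
[499.1 -12.7 184.3]
(575.4, -104.7, 13.9, 71.1)
(423.4, -105.5, 13.5, 73.3)
(569.4, -23.3, 45.3, 46.6)
(499.0, -11.9, 30.3, 31.1)
(698.2, -59.5, 34.0, 167.7)
(581.5, 47.3, 39.1, 39.7)
(369.7, 31.8, 74.8, 99.2)
(511.0, 59.6, 52.9, 53.2)
```

View pics/n2.png

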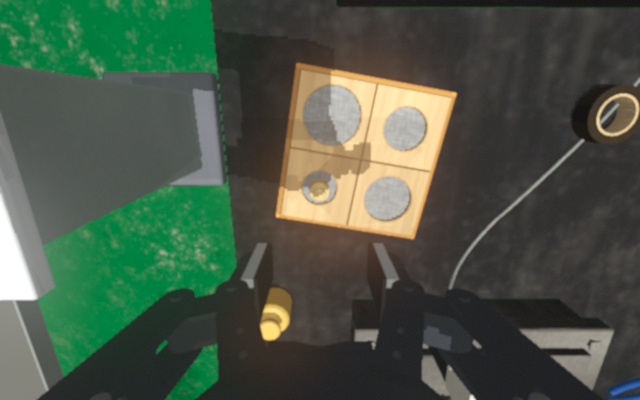

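w20 stands in its nest (320,188) and w40 is visible at (275,312). Next is w40.

```bash
python3 -m jog '[[[0,0,0],[-0.03,-0.013,0],0.5],[[0,0,0],[-0.04,-0.02,0],0.5],[[0,0,0],[-0.04,-0.02,0],0.5],[[0,0,0],[-0.038,0,0.02],0.5],[[0,0,0],[0,0,0.03],0.5],[[0,0,0],[0,0,0.024],0.5],[[0,0,0],[0,0,0],0.5],[[0,0,0],[0,0,0],0.5],[[0,0,0],[0,0,0],0.5]]' 50
python3 - <<'E'
from h import *
s=r.sense(); im=r.grab_frame("wrist"); c=cam("wrist",s)
cv2.imwrite("pics/w5.png",im[...,::-1])
for k in blobs(im,(12,70,80),(35,255,255),100):
    (u,v),rad=cv2.minEnclosingCircle(k); print(round(u),round(v),cv2.boundingRect(k),onplane(c,(u,v),26).round(1))
E
```

```text
clock: 10.55
eef_pos: [446.2, -160.6, 109.9]
tcp_rot: [3.141, 0.0, 1.571]
contact_force: [-0.2, -0.1, 0.3]
opening: 0.75
grasp_force: 0.0
305 312 (282, 284, 46, 58) [ 433.8 -246.1   26. ]
318 215 (290, 183, 57, 65) [ 444.7 -158.9   26. ]
402 0 (388, 0, 30, 12) [496.5 -20.3  26. ]
436 6 (294, 0, 285, 97) [517.1 -23.   26. ]
```

View pics/w5.png

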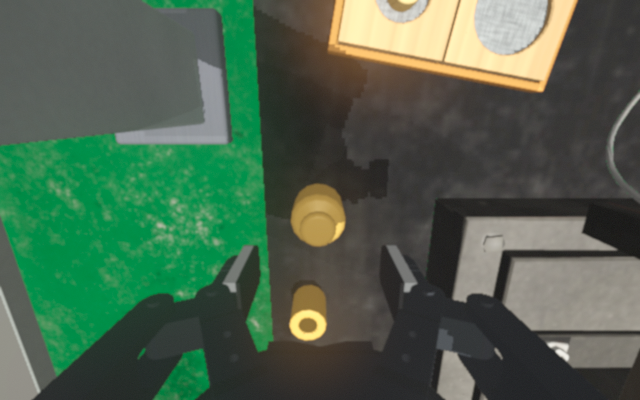

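w40 is at (318,215), knob (320,228), centred between the pads. The bush at (308,315) is well clear. Descend and grip.

```bash
python3 -m jog '[[[0,0,0],[0,-0.001,0.03],0.5],[[0,0,0],[0,0,0.025],0.5],[[0,0,0],[0,0,0.014],0.5],[[0,0,0],[0,0,0.005],0.5],[[0,0,0],[0,0,0],0.5],[[0,0,0],[0,0,0],-1],[[0,0,0],[0,0,0],-1],[[0,0,0],[0,0,0],-1],[[0,0,0],[0,0,0],-1],[[0,0,0],[0,0,0],-1],[[0,0,0],[0,0,0],-1]]' 60
cat > k.py <<'E'
# held weight: pixel centre of knob/body -> offset from TCP; args: pic name, z of knob top below TCP frame
from h import *
import sys
s=r.sense(); im=r.grab_frame("wrist"); c=cam("wrist",s); z=float(sys.argv[2])
cv2.imwrite("pics/"+sys.argv[1],im[...,::-1])
for k in blobs(im[:, 270:370],(12,60,60),(35,255,255),200):
    x,y,w,h=cv2.boundingRect(k); x+=270
    # nearest (lowest row) edge is knob-top rim
    print((x,y,w,h),"knob rim y",onplane(c,(x+w/2,y+h),z).round(1),s["eef_pos"].round(1))
E
python3 k.py w6.png 52
```

```text
clock: 11.7
eef_pos: [445.5, -160.9, 36.6]
tcp_rot: [3.14, 0.001, 1.571]
contact_force: [-0.4, 0.5, 7.7]
opening: 0.445
grasp_force: 59.2
(274, 212, 94, 111) knob rim y [ 446.1 -172.6   52. ] [ 445.5 -160.9   36.6]
(319, 0, 51, 68) knob rim y [453.7 -71.3  52. ] [ 445.5 -160.9   36.6]
```

View pics/w6.png

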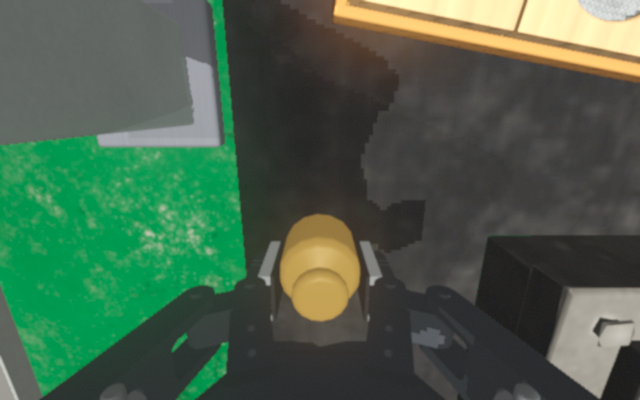

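w40 is gripped with its knob centre (320,293) about 1.5 mm behind the TCP in y. Lift and carry to nest_40.

```bash
python3 -m jog '[[[0,0,0],[0,0,-0.01],-1],[[0,0,0],[0,0,-0.03],-1],[[0,0,0],[0,0,-0.035],-1],[[0,0,0],[0,0,-0.03],-1],[[0,0,0],[0.03,0.005,0],-1],[[0,0,0],[0.04,0.015,0],-1],[[0,0,0],[0.04,0.015,0],-1],[[0,0,0],[0.04,0.015,0],-1],[[0,0,0],[0.04,0.015,0],-1],[[0,0,0],[0.03,0,0],-1],[[0,0,0],[0.002,0,0],-1],[[0,0,0],[0,0,0],-1]]'; python3 -m jog '[[[0,0,0],[0,0,0],-1],[[0,0,0],[0,0,0.02],-1],[[0,0,0],[0,0,0.03],-1],[[0,0,0],[0,0,0.02],-1],[[0,0,0],[0,0,0.01],-1],[[0,0,0],[0,0,0],-1],[[0,0,0],[0,0,0],-1],[[0,0,0],[0,0,0],-1]]'
```

```text
clock: 12.95
eef_pos: [509.5, 62.0, 140.8]
tcp_rot: [3.141, 0.0, 1.573]
contact_force: [-0.4, -0.6, -3.2]
opening: 0.444
grasp_force: 61.1
clock: 13.75
eef_pos: [510.6, 61.1, 61.4]
tcp_rot: [3.14, -0.0, 1.57]
contact_force: [0.1, -0.0, -3.1]
opening: 0.445
grasp_force: 61.2
```

```bash
python3 -m jog '[[[0,0,0],[0,0,0.006],-1],[[0,0,0],[0,0,0.004],-1],[[0,0,0],[0,0,0.001],-1],[[0,0,0],[0,0,0],-1],[[0,0,0],[0,0,0],-1],[[0,0,0],[0,0,0],-1]]'; python3 -m jog '[[[0,0,0],[0,0,0.001],-1],[[0,0,0],[0,0,0],-1],[[0,0,0],[0,0,0],-1]]';python3 -m jog '[[[0,0,0],[0,0,0.001],-1],[[0,0,0],[0,0,0],-1],[[0,0,0],[0,0,0],-1]]'
```

```text
clock: 14.35
eef_pos: [509.9, 61.3, 49.4]
tcp_rot: [3.141, -0.0, 1.571]
contact_force: [0.4, -0.3, -2.7]
opening: 0.45
grasp_force: 61.2
clock: 14.65
eef_pos: [509.9, 61.3, 48.7]
tcp_rot: [3.141, -0.0, 1.571]
contact_force: [-0.9, -0.3, 3.8]
opening: 0.446
grasp_force: 62.0
clock: 14.95
eef_pos: [510.0, 61.3, 48.6]
tcp_rot: [3.141, -0.0, 1.571]
contact_force: [-5.7, 0.1, 20.5]
opening: 0.446
grasp_force: 63.9
```

```bash
python3 -m jog '[[[0,0,0],[0,0,-0.001],-1],[[0,0,0],[0,0,0],-1],[[0,0,0],[0,0,0],0.1],[[0,0,0],[0,0,0],0.3],[[0,0,0],[0,0,0],0.3],[[0,0,0],[0,0,0],0.3],[[0,0,0],[0,0,-0.01],0.3],[[0,0,0],[0,0,-0.03],0.3],[[0,0,0],[0,0,-0.04],0.3],[[0,0,0],[0,0,-0.04],0.3],[[0,0,0],[-0.02,-0.02,-0.01],0.3],[[0,0,0],[-0.04,-0.03,0],0.3]]'; python3 -m jog '[[[0,0,0],[-0.04,-0.017,0],0.3],[[0,0,0],[-0.04,0,0],0.3],[[0,0,0],[-0.045,0,0],0.3],[[0,0,0],[-0.045,0,0],0.3],[[0,0,0],[-0.045,0,0],0.3],[[0,0,0],[-0.045,0,0],0.3],[[0,0,0],[-0.045,0,0],0.3],[[0,0,0],[-0.045,0,0],0.3],[[0,0,0],[-0.045,0,0],0.3],[[0,0,0],[-0.02,0,0],0.3],[[0,0,0],[0,0,0],0.3],[[0,0,0],[0,0,0],0.3]]'; python3 -m jog '[[[0,0,0],[0,0,0.03],0.3],[[0,0,0],[0,0,0.03],0.3],[[0,0,0],[0,0,0],0.3],[[0,0,0],[0,0,0],0.3]]' 40
python3 - <<'E'
from h import *
s=r.sense(); im=r.grab_frame("wrist"); c=cam("wrist",s)
cv2.imwrite("pics/w7.png",im[...,::-1])
for k in blobs(im,(12,70,80),(35,255,255),100):
    (u,v),rad=cv2.minEnclosingCircle(k); print(round(u),round(v),cv2.boundingRect(k),onplane(c,(u,v),21).round(1))
E
```

```text
clock: 16.15
eef_pos: [462.3, 2.0, 181.4]
tcp_rot: [3.135, -0.0, 1.574]
contact_force: [0.3, -0.9, -0.8]
opening: 0.648
grasp_force: 0.0
clock: 17.35
eef_pos: [442.4, -413.0, 178.3]
tcp_rot: [-3.141, -0.001, 1.57]
contact_force: [-0.0, 0.9, -0.5]
opening: 0.652
grasp_force: 0.0
clock: 17.75
eef_pos: [442.9, -412.3, 118.6]
tcp_rot: [-3.141, -0.001, 1.572]
contact_force: [0.6, -0.5, 0.3]
opening: 0.65
grasp_force: 0.0
318 210 (297, 186, 44, 50) [ 441.8 -411.5   21. ]
311 0 (298, 0, 27, 7) [ 436.9 -267.6   21. ]
```

View pics/w7.png

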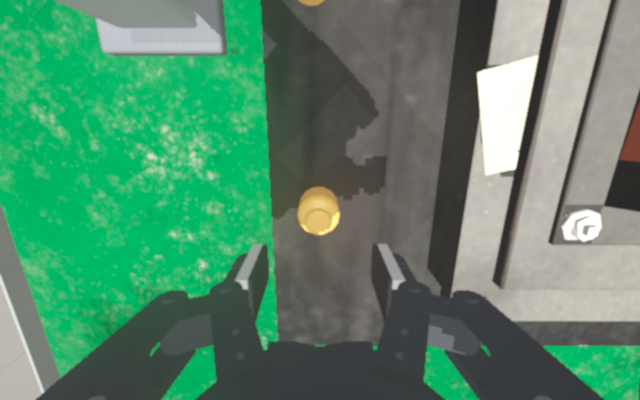

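w33 is at (318,210), centred between the pads, and the furnace base starts at column 435, so it is clear. Descend, grip, then check the offset.

```bash
python3 -m jog '[[[0,0,0],[-0.001,0,0.03],0.3],[[0,0,0],[0,0,0.03],0.3],[[0,0,0],[0,0,0.018],0.3],[[0,0,0],[0,0,0.006],0.3],[[0,0,0],[0,0,0],0.3],[[0,0,0],[0,0,0],0.3],[[0,0,0],[0,0,0],-1],[[0,0,0],[0,0,0],-1],[[0,0,0],[0,0,0],-1],[[0,0,0],[0,0,0],-1],[[0,0,0],[0,0,0],-1],[[0,0,0],[0,0,0],-1]]' 45
python3 k.py w8.png 43
```

```text
clock: 19.0
eef_pos: [443.3, -415.3, 35.8]
tcp_rot: [3.14, 0.001, 1.571]
contact_force: [-0.7, 1.8, 8.2]
opening: 0.364
grasp_force: 43.9
(281, 210, 83, 99) knob rim y [ 444.7 -426.1   43. ] [ 443.3 -415.3   35.8]
```

View pics/w8.png

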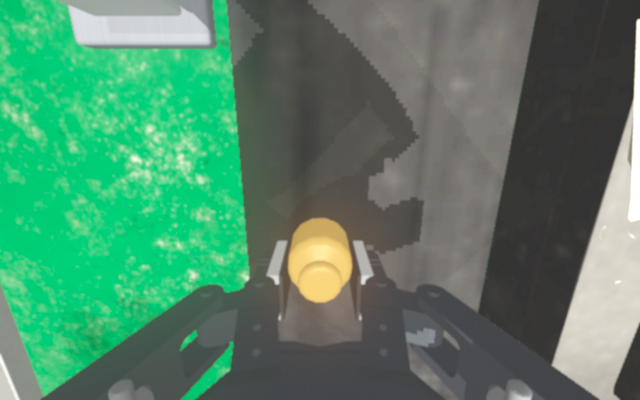

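```bash
python3 - <<'E'
from h import *
s=r.sense(); c=cam("wrist",s); e=s["eef_pos"]
print((onplane(c,(320,281),43)-e).round(1),"w40",(onplane(c,(320,293),e[2]+15.4)-e).round(1))
E
python3 -m jog '[[[0,0,0],[0,0,-0.01],-1],[[0,0,0],[0,0,-0.03],-1],[[0,0,0],[0,0,-0.04],-1],[[0,0,0],[0,0,-0.045],-1],[[0,0,0],[0.02,0,0],-1],[[0,0,0],[0.04,0,0],-1],[[0,0,0],[0.045,0,0],-1],[[0,0,0],[0.045,0,0],-1],[[0,0,0],[0.045,0,0],-1],[[0,0,0],[0.045,0,0],-1],[[0,0,0],[0.045,0,0],-1],[[0,0,0],[0.045,0,0],-1]]'
```

```text
[0.2 3.9 7.2] w40 [ 0.2  3.5 15.4]
clock: 20.25
eef_pos: [442.5, -83.1, 160.1]
tcp_rot: [3.141, 0.0, 1.57]
contact_force: [1.4, 0.4, -1.8]
opening: 0.366
grasp_force: 45.3
```

```bash
python3 - <<'E'
from h import *
for i in range(3):
    s=r.sense(); c=cam("wrist",s); e=s["eef_pos"]
    print(s["tcp_rot"].round(4),e.round(1),[(onplane(c,(320,v),e[2]+7.2)-e)[1].round(1) for v in(281,303,309)],[(onplane(c,(320,v),e[2]+15.4)-e)[1].round(1) for v in(293,322)])
    r.grab_frame("side")
E
python3 -m jog '[[[0,0,0],[0.04,0.03,0],-1],[[0,0,0],[0.02,0.04,0],-1],[[0,0,0],[0,0.04,0],-1],[[0,0,0],[0,0.016,0],-1],[[0,0,0],[0,0,0],-1],[[0,0,0],[0,0,0],-1]]'; python3 n.py n3.png
```

```text
[3.1406e+00 1.0000e-04 1.5704e+00] [442.5 -83.1 160.1] [np.float64(3.9), np.float64(-7.6), np.float64(-10.9)] [np.float64(3.5), np.float64(-11.2)]
[-3.1409e+00 -2.8000e-03  1.5710e+00] [441.6 -78.  159.7] [np.float64(3.9), np.float64(-7.6), np.float64(-10.9)] [np.float64(3.4), np.float64(-11.2)]
[-3.1412e+00 -1.3000e-03  1.5747e+00] [442.  -80.5 159.8] [np.float64(3.9), np.float64(-7.6), np.float64(-10.9)] [np.float64(3.4), np.float64(-11.2)]
clock: 21.0
eef_pos: [568.1, -25.7, 159.1]
tcp_rot: [-3.14, 0.0, 1.57]
contact_force: [-0.9, -0.6, -2.4]
opening: 0.369
grasp_force: 45.3
[568.1 -25.7 159.1]
(467.1, -113.6, 21.9, 52.3)
(741.2, -114.6, 33.3, 65.5)
(522.9, -100.4, 13.2, 58.1)
(612.5, -99.0, 14.6, 59.0)
(566.3, -14.9, 26.1, 41.7)
(702.3, -36.6, 25.4, 176.7)
(574.4, 46.3, 22.9, 42.0)
(509.3, 60.6, 49.8, 54.7)
(644.7, 88.4, 26.9, 52.6)
(527.4, 123.0, 19.4, 40.1)
```

View pics/n3.png

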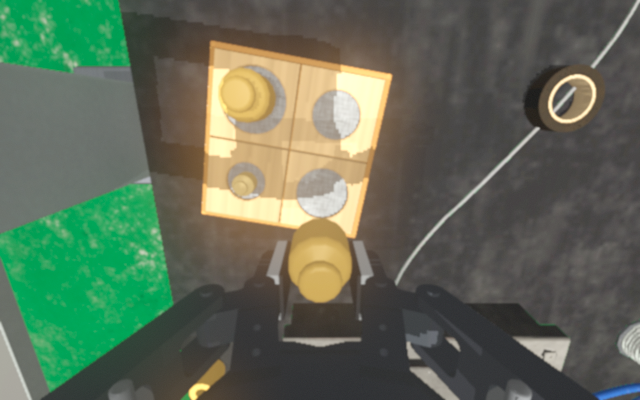

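In view: w40 and w20 stand in their nests (238,93 and 242,185). nest_33 at (322,192) is free, and the held w33 sits about 3.6 mm ahead of the TCP in y. Lower it with that correction.

```bash
python3 -m jog '[[[0,0,0],[-0.0015,0.001,0.03],-1],[[0,0,0],[0,0,0.03],-1],[[0,0,0],[0,0,0.025],-1],[[0,0,0],[0,0,0.015],-1],[[0,0,0],[0,0,0.006],-1],[[0,0,0],[0,0,0],-1],[[0,0,0],[0,0,0],-1],[[0,0,0],[0,0,0],-1]]'
```

```text
clock: 21.85
eef_pos: [570.6, -26.3, 54.5]
tcp_rot: [3.14, 0.0, 1.571]
contact_force: [0.6, -0.3, -2.4]
opening: 0.368
grasp_force: 45.5
```

```bash
python3 -m jog '[[[0,0,0],[-0.001,-0.001,0.004],-1],[[0,0,0],[0,0,0.0015],-1],[[0,0,0],[0,0,0],-1],[[0,0,0],[0,0,0],-1]]'; python3 -m jog '[[[0,0,0],[0,0,0.001],-1],[[0,0,0],[0,0,0],-1],[[0,0,0],[0,0,0],-1]]'
```

```text
clock: 22.25
eef_pos: [568.8, -27.2, 47.9]
tcp_rot: [-3.142, 0.0, 1.571]
contact_force: [-0.6, -0.3, -1.4]
opening: 0.365
grasp_force: 45.7
clock: 22.55
eef_pos: [568.8, -27.3, 47.8]
tcp_rot: [-3.142, 0.0, 1.571]
contact_force: [-5.1, -1.2, 12.3]
opening: 0.364
grasp_force: 47.0
```

```bash
python3 -m jog '[[[0,0,0],[0,0,-0.001],-1],[[0,0,0],[0,0,0],-0.1],[[0,0,0],[0,0,0],0.1],[[0,0,0],[0,0,0],0.1],[[0,0,0],[0,0,0],0.1],[[0,0,0],[0,0,-0.01],0.1],[[0,0,0],[0,0,-0.03],0.1],[[0,0,0],[0,0,-0.04],0.1],[[0,0,0],[0,0,-0.04],0.1],[[0,0,0],[0.01,-0.02,-0.02],0.1],[[0,0,0],[0.02,-0.02,0],0.1],[[0,0,0],[0,0,0],0.1]]'; python3 n.py n4.png
```

```text
clock: 23.75
eef_pos: [526.8, 4.1, 189.1]
tcp_rot: [3.142, -0.001, 1.572]
contact_force: [0.7, -0.4, -0.1]
opening: 0.548
grasp_force: 0.0
[526.8   4.1 189.1]
(599.4, -92.7, 15.2, 66.7)
(454.9, -91.6, 15.1, 70.3)
(698.9, -45.9, 19.6, 172.6)
(583.4, 46.7, 36.1, 37.5)
(510.0, 59.9, 50.1, 50.3)
(382.1, 47.7, 56.9, 135.4)
(766.9, 160.4, 3.7, 527.0)
```

```bash
python3 -c "
import cv2; i=cv2.imread('pics/n4.png'); cv2.imwrite('pics/n4c.png',cv2.resize(i[0:290,150:520],None,fx=2,fy=2,interpolation=cv2.INTER_CUBIC))"
```

```text
(no output)
```

View pics/n4c.png

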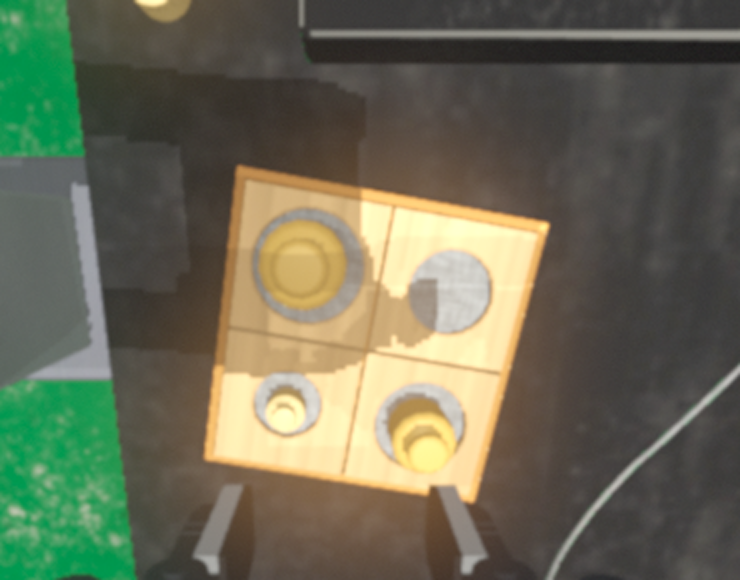

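The crop shows the knob tops at w40 (300,134), w20 (293,205) and w33 (364,225) in full-image pixels, all upright in their nests. Computing their offsets from the nest centres.

Run:
```python
from h import *
c=cam("wrist")
for n,uv,z,t in(("40",(300,134),64,(510.6,59.6)),("20",(293,205),38,(498.9,-11.6)),("33",(364,225),55,(569,-23.5))):
    p=onplane(c,uv,z)[:2]; print(n,p.round(1),(p-t).round(1))
```

```text
40 [511.8  61.5] [1.2 1.9]
20 [502.   -8.9] [3.1 2.7]
33 [570.2 -23.1] [1.2 0.4]
```

```bash
python3 -m jog '[[[0,0,0],[0.03,-0.02,0],0.3],[[0,0,0],[0.04,-0.03,0],0.3],[[0,0,0],[0.04,-0.03,0],0.3],[[0,0,0],[0.04,0,0],0.3],[[0,0,0],[0.028,0,0],0.3],[[0,0,0],[0,0,0.03],0.3],[[0,0,0],[0,0,0.04],0.3],[[0,0,0],[0,0,0.015],0.3],[[0,0,0],[0,0,0],0.3],[[0,0,0],[0,0,0],0.3]]' 35
python3 - <<'E'
from h import *
s=r.sense(); im=r.grab_frame("wrist"); c=cam("wrist",s)
for k in blobs(im,(12,70,80),(35,255,255),100):
    (u,v),rad=cv2.minEnclosingCircle(k); print(round(u),round(v),cv2.boundingRect(k),onplane(c,(u,v),17).round(1),s["eef_pos"].round(1))
E
```

```text
clock: 24.8
eef_pos: [449.5, 180.7, 103.0]
tcp_rot: [-3.141, 0.0, 1.571]
contact_force: [0.2, 0.4, 0.7]
opening: 0.649
grasp_force: 0.0
452 372 (422, 344, 58, 56) [571.3  29.3  17. ] [449.5 180.7 103. ]
514 319 (504, 312, 22, 17) [615.9  87.   17. ] [449.5 180.7 103. ]
364 320 (340, 290, 45, 60) [487.3  86.3  17. ] [449.5 180.7 103. ]
316 213 (297, 193, 37, 41) [446.4 183.3  17. ] [449.5 180.7 103. ]
```

All three sit within about 4 mm. w26 measures (446.4,183.3), which agrees with the top view. Grip it.

```bash
python3 -m jog '[[[0,0,0],[0.001,-0.001,0.03],0.3],[[0,0,0],[0,0,0.022],0.3],[[0,0,0],[0,0,0.013],0.3],[[0,0,0],[0,0,0.004],0.3],[[0,0,0],[0,0,0],0.3],[[0,0,0],[0,0,0],0.3]]'
```

```text
clock: 25.45
eef_pos: [448.5, 182.0, 34.7]
tcp_rot: [3.14, -0.001, 1.571]
contact_force: [-0.2, 0.4, 0.4]
opening: 0.649
grasp_force: 0.0
```

```bash
python3 -m jog '[[[0,0,0],[0.001,-0.0015,0.002],0.3],[[0,0,0],[0,0,0],0.3],[[0,0,0],[0,0,0],-1],[[0,0,0],[0,0,0],-1],[[0,0,0],[0,0,0],-1],[[0,0,0],[0,0,0],-1],[[0,0,0],[0,0,0],-1],[[0,0,0],[0,0,0],-1],[[0,0,0],[0,0,0],-1]]' 35
python3 k.py w9.png 34
```

```text
clock: 26.35
eef_pos: [446.4, 182.8, 32.1]
tcp_rot: [3.141, -0.0, 1.571]
contact_force: [-1.6, 0.6, 5.1]
opening: 0.292
grasp_force: 34.1
(290, 229, 61, 69) knob rim y [446.8 174.   34. ] [446.4 182.8  32.1]
```

View pics/w9.png

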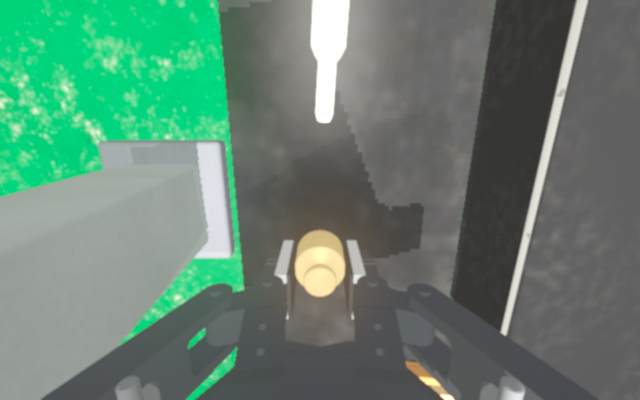

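w26 is gripped with its knob (320,280) about 0.5 to 1 mm ahead of the TCP. Carry to nest_26.

```bash
python3 -m jog '[[[0,0,0],[0,0,-0.01],-1],[[0,0,0],[0,0,-0.03],-1],[[0,0,0],[0,0,-0.04],-1],[[0,0,0],[0,0,-0.04],-1],[[0,0,0],[-0.04,0,0],-1],[[0,0,0],[-0.04,0.01,0],-1],[[0,0,0],[-0.035,0.025,0],-1],[[0,0,0],[-0.022,0.04,0],-1],[[0,0,0],[0,0.04,0],-1],[[0,0,0],[0,0.02,0],-1],[[0,0,0],[0,0,0],-1],[[0,0,0],[0,0,0],-1]]'; python3 -m jog '[[[0,0,0],[0,0,0.03],-1],[[0,0,0],[0,0,0.03],-1],[[0,0,0],[0,0,0.025],-1],[[0,0,0],[0,0,0.01],-1],[[0,0,0],[0,0,0.005],-1],[[0,0,0],[0,0,0],-1],[[0,0,0],[0,0,0],-1]]'
```

```text
clock: 27.6
eef_pos: [580.4, 45.7, 151.6]
tcp_rot: [-3.14, 0.0, 1.571]
contact_force: [-0.2, 0.5, -1.6]
opening: 0.295
grasp_force: 34.8
clock: 28.3
eef_pos: [581.8, 45.9, 52.9]
tcp_rot: [3.14, -0.0, 1.571]
contact_force: [0.2, 0.1, -1.3]
opening: 0.29
grasp_force: 34.8
```

```bash
python3 -m jog '[[[0,0,0],[0,0,0.005],-1],[[0,0,0],[0,0,0.0025],-1],[[0,0,0],[0,0,0],-1],[[0,0,0],[0,0,0],-1]]'; python3 -m jog '[[[0,0,0],[0,0,0.001],-1],[[0,0,0],[0,0,0],-1],[[0,0,0],[0,0,0],-1]]'
```

```text
clock: 28.7
eef_pos: [581.3, 45.8, 44.3]
tcp_rot: [-3.142, -0.0, 1.571]
contact_force: [0.3, 0.0, -0.9]
opening: 0.289
grasp_force: 34.8
clock: 29.0
eef_pos: [581.4, 45.8, 44.1]
tcp_rot: [3.141, -0.0, 1.571]
contact_force: [-2.8, -0.0, 8.8]
opening: 0.29
grasp_force: 35.8
```

```bash
python3 -m jog '[[[0,0,0],[0,0,-0.0005],-1],[[0,0,0],[0,0,0],-0.2],[[0,0,0],[0,0,0],0],[[0,0,0],[0,0,0],0],[[0,0,0],[0,0,0],0],[[0,0,0],[0,0,-0.01],0],[[0,0,0],[0,0,-0.03],0],[[0,0,0],[0,0,-0.04],0],[[0,0,0],[0,0,-0.04],0],[[0,0,0],[-0.03,-0.02,-0.02],0],[[0,0,0],[-0.02,-0.02,0],0],[[0,0,0],[0,0,0],0]]'; python3 n.py n5.png >/dev/null; python3 -c "
from h import *
s=r.sense(); print(s['eef_pos'],s['contact_force'])
i=cv2.imread('pics/n5.png'); cv2.imwrite('pics/n5c.png',cv2.resize(i[0:290,150:520],None,fx=2,fy=2,interpolation=cv2.INTER_CUBIC))
t=r.grab_frame('top'); c=cam('top'); cv2.imwrite('pics/topend.png',t[...,::-1])
for k in blobs(t,(12,90,110),(35,255,255)):
    (u,v),q=cv2.minEnclosingCircle(k)
    if 200<v<240: print('brass in row',onplane(c,(u,v),18).round(1))"
```

```text
clock: 30.2
eef_pos: [539.3, -5.9, 185.1]
tcp_rot: [3.142, 0.001, 1.569]
contact_force: [-0.5, -0.5, -0.2]
opening: 0.501
grasp_force: 0.0
[540.57890197  -5.01491713 184.84254028] [-0.72565914 -0.16887407 -0.00815682]
brass in row [ 438.7 -253.    18. ]
```

View pics/n5c.png

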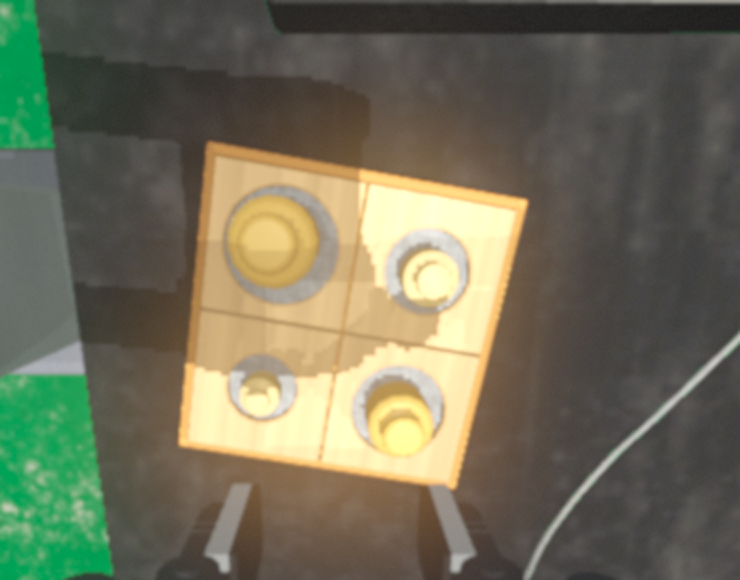

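The final view shows all four weights upright in nests, at crop positions w40 (268,242), w26 (435,278), w20 (262,393) and w33 (403,436). The top camera puts the bush where it started. Last, a check of the offsets in this same picture.

Run:
```python
from h import *
s=r.sense(); im=r.grab_frame("wrist"); c=cam("wrist",s)
# rim ellipses by crop pixel of recess centre at z=17, knob top at z=12+height
for n,k,rc,h in(("40",(268,242),(281,244),52),("26",(435,278),(427,272),34),("20",(262,393),(263,388),26),("33",(403,436),(399,411),43)):
    f=lambda p:(p[0]/2+150,p[1]/2)
    a=onplane(c,f(k),12+h)[:2]; b=onplane(c,f(rc),17)[:2]; print(n,a.round(1),b.round(1),(a-b).round(1),np.linalg.norm(a-b).round(1))
```

```text
40 [513.   64.2] [513.6  61.9] [-0.7  2.4] 2.5
26 [583.7  48.4] [584.4  48.6] [-0.7 -0.3] 0.8
20 [504.4  -6.6] [502.1 -10.1] [2.3 3.5] 4.2
33 [571.  -22.3] [572.9 -22.7] [-2.   0.4] 2.0
```

All offsets are 4.2 mm or less, against the 10 mm limit. Handing in.

```bash
python3 -c "
from rig import r
print(r.sign_off())"
```

```text
the job is handed in; nothing more can be done
None
```

All four weights stand upright in their own nests, 4.2 mm or less off centre by camera; the bush measured in place at the end, the capsule was never approached or re-measured, and the job was handed in at about 30 s with no verdict shown.

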